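# Roll a ground roller up into the gauging seat

### The arm

A 7-joint arm with a two-finger parallel gripper is mounted at the origin on the work surface. World frame = base frame: x ahead of the robot, y to its left, z up, the work surface at z = 0. Lengths are in m, angles in rad, forces in N, time in s.
With the tool pointing down it reaches from about 0.4 to 0.85 m from the base axis. Payload 10.4 kg.
Tool frame: the origin (TCP) lies midway between the tips of the shut fingers; the grasp point (between the pads) lies 19 mm behind it; z points along the fingers, y is the line along which they close (so a half turn about z gives the same grasp; the last joint's range is limited). The gripper opens to 87 mm and grips with 3 to 60 N. Pads are 19 mm wide; open, the fingers measure 117 mm over their backs; the gripper's body (75 mm by 190 mm) begins 51 mm behind the grasp point.
Start: joints at [1.156, 0.332, -0.065, 1.46, 0.022, 1.35, -0.088], TCP at [0.239, -0.578, 0.223] pointing down, gripper open.
Joint ranges: [-2.6, 2.6], [-0.5, 2.12], [-1.47, 1.34], [0.16, 2.42], [-1.27, 4.41], [0.06, 2.06], [-2.6, 2.6]. Speed limits (rad/s): [2.22, 2.22, 2.79, 2.79, 3.14, 3.14, 3.14].

### API

Orientations are given as a unit quaternion [x, y, z, w].
In Python, from bench import r gives the robot as it stands.
- The arm moves only by the tool apply_moves, never from a script. Its argument "steps" is a list of rows, each a list of 7 numbers: the turn, a rotation vector about the tool's x, y, z in rad, then the shift along the tool's x, y, z in mm, then the opening, from -1 (shut) to 1 (fully open). In form: [[ax, ay, az, x, y, z, claw], ...]. A call has 1 to 20 rows; each row is the pose to reach, as a shift and turn from the pose commanded when the call began, along the tool's axes at that moment; what a row does not reach only later rows make up. A row lasts 1/12 s, in which the tool goes at most 41.7 mm and 7.16 degrees, less where a joint would pass 70% of its speed; a pose out of reach is approached as far as the arm can. A call with a gripper value outside its range is refused whole. The fingers move at their own pace and stop on an object; "force" is the grip in N (left out, the last holds). Time passes only in rows, so rows that repeat a pose let the fingers close. It gives the time, the measured TCP pose, the force, the opening and the grip force at its end, in the units of the state.
- r.read_state(): the state, without advancing time (a new reading comes with each control period).
- r.camera(name): name is "scene" or "top" or "wrist"; returns a dict with "pixels" (400x640x3 uint8, red, green, blue), "z_map" (400x640 float32, m along the optical axis (not along the pixel's ray), 0 where there is no reading), "fovy" (degrees; the focal length in pixels is half the picture's height over the tangent of half this angle, whatever the lens; pixels are square), "cx", "cy" (the principal point, pixels), "k1" (the pictures are not rectified: a ray, as slopes to the right and down, at radius r is drawn at 1 + k1 r^2 times it, then the intrinsics apply), "position" and "orientation" of the camera in the world. Camera axes: x right, y down, z forward; pixel columns grow to the right and rows downward; lengths in m; the calibration is good to about 2 mm. A picture is of the moment at which its call begins.
- r.close_job(): hands the job in; it is judged then, once.
The state is a dict: "time": time; "joint_positions": joint angles; "joint_vel": joint speeds; "joint_torque": joint torques, N m; "ee_pos": TCP position; "eef_rot": TCP orientation; "ft_force": force on the tool from outside, world axes, zero at the start; "torque": the same for the moment, N m; "width": finger opening in m; "grip_force": force on a finger pad.
Only numpy, scipy, OpenCV 4.12 (cv2) and the standard library are available. Lean on these libraries where they do the work, as an engineer would, in place of code of your own. Each camera call takes 0.05 s, during which the arm holds its last target. There are 200 camera calls.

### The job

Load the steel roller lying at the foot of the gauging fixture's ramp: with the fingertips behind it, push it slowly up the ramp until it drops into the seat against the stop plate, then take the hand away. Stay behind it so that it never runs loose on the ramp, do not pick it up, and leave the other parts on the bench where they are.

Things in the scene. Friction and masses are not known exactly. Their poses are not given: they have to be found in the camera images.
- fixture: Roller gauging fixture bolted to the table, white and dark-grey metal, 130 mm wide, x from -150 to 212 mm. Origin: on the table surface on its centre line; x is level and points the way the ramp rises, y across, z up. In order along x: kerb (-150 to -143, top 16 mm high), level apron (to -60, 10 high), ramp (to 80), seat (to 113.5), stop plate, dial gauge lying face up (top 61 high).
- ramp_foot (a point): Point on the centre line where apron and ramp meet, on the surface (fixture x -60, z 10 mm). From here to ramp_crest the flat ramp rises evenly, 18 mm in 140 (7.3 degrees); lips 4 mm high run along its edges at y = +-60 to +-65 mm. Axes as the fixture's.
- ramp_crest (a point): Point on the centre line on the top edge of the ramp (fixture x 80, z 28 mm). Beyond it a 4 mm step leads down to the seat's level floor, 24 mm above the table. Axes as the fixture's.
- stop (a point): Middle of the top front edge of the upright stop plate: fixture x 113.5, z 60 mm. The plate is 130 mm wide; its face looks back down the ramp.
- seat (a point): Where the roller's centre is when it is home: fixture x 93, z 44 mm, y 0 (anywhere across the width will do). In the seat the roller has 1.5 mm of play between step and stop and stays by itself when let go.
- roller: The roller to push: solid bright steel, oiled and slippery, diameter 40, 56 long, with a thin journal (diameter 14, 10 long) on each end, 0.4 to 0.75 kg. Starts lying across the apron, centre 30 mm above the table, up to 15 mm off the centre line and 8 degrees askew. Origin at its centre, y along its axis. Runs back down the ramp unless something stays behind it; pushing it up takes less than 3 N.
- sleeve: plain steel sleeve, a tube standing on end on the table beside the fixture: outer diameter 40, bore 26, height 45 mm. Bystander, loose. Origin: centre of its underside.
- collar: flat steel collar lying on the table beside the fixture: outer diameter 52, bore 28, height 18 mm. Bystander, loose. Origin: centre of its underside.
- mandrel: stepped steel mandrel standing on the table beside the fixture: foot diameter 44, height 52 mm. Bystander, loose. Origin: centre of its underside.
- spare: plain solid steel roller standing on end on the table beside the fixture (not the one to push; it has no journals): diameter 40, height 56 mm. Bystander, loose. Origin: centre of its underside.
- oil: white closed oil bottle, diameter 44, height 110 mm. Bystander, loose. Origin: centre of its underside.
- wrench: open wrench lying on the table, bystander, loose; its x axis runs along it. Origin on its underside.
- brush: hand brush lying on the table, bystander, loose; its x axis runs along it. Origin on its underside.
Not all that is in view belongs to the job. Leave any blue, red or yellow look-alike of the roller alone.

How it is judged:
On the way, in this order (a step that is already met when the one before it is completed fails the run):
1. the roller is on the ramp, pushed by the robot (x of roller in the frame of fixture between 0 and 0.07 m and contact force between any of the fingers, the arm and roller above 0.05 N).
2. the roller is in the seat against the stop (x of roller in the frame of fixture between 0.089 and 0.098 m and z of roller in the frame of fixture between 0.04 and 0.048 m and angle between the y axis of roller and the y axis of fixture, either way round below 0.1 rad), for 0.2 s.
At the end, for the whole second after the job is handed in: The roller lies at rest in the seat against the stop: its centre 89 to 98 mm along the fixture's x and 40 to 48 mm above the table, its axis within 0.1 rad of the fixture's y; no other part has moved 30 mm (all of step 2 and linear speed of roller below 0.01 m/s and angular speed of roller below 0.3 rad/s and distance of each of sleeve, collar, mandrel, spare, oil, wrench, brush from where it was at the start of the episode below 0.03 m); the robot touches nothing.
It fails at once if the roller ran loose on the ramp (faster than 0.15 m/s with nothing touching it) (x of roller in the frame of fixture between -0.03 and 0.074 m and contact force between each of the fingers, the arm and roller below 0.01 N and linear speed of roller above 0.15 m/s).
It fails at once if the roller was lifted (15 mm or more above the surface it rolls on) ((x of roller in the frame of fixture below -0.07 m and z of roller in the frame of fixture above 0.045 m) or (x of roller in the frame of fixture below 0 m and z of roller in the frame of fixture above 0.053 m) or z of roller in the frame of fixture above 0.063 m).
It fails at once if another part was moved by more than 30 mm (distance of any of sleeve, collar, mandrel, spare, oil, wrench, brush from where it was at the start of the episode above 0.03 m).
It also fails if it takes over 40 s, if anything falls off the work surface, if the arm or the gripper's body presses on something with over 40 N, if the wrist force passes 120 N, or if a joint passes its speed limit or range.

## Working session

There is one attempt and no reset: what is moved stays moved. The work goes in short steps, Python scripts to look and compute and a tool call to move; the robot and the scene stay as the last step left them, time stands still between calls to the robot, and variables do not carry over. Pictures are saved under pics/ and viewed, at most 10 in all, crops included, and the job is handed in when it is done.

Besides the shell and the picture viewer there is one more tool, called after "Emit:" as a command line: name --pt "numbers of a row" for each row, then --argument value for the rest. apply_moves: Moves the arm, as the interface text tells. Its arguments: {"type":"object","properties":{"steps":{"type":"array","items":{"type":"array","items":{"type":"number"}}},"force":{"type":"number"}},"required":["steps"]}

```bash
mkdir -p pics
cat > h.py <<'E'
import numpy as np, cv2
from scipy.spatial.transform import Rotation as R
from bench import r
def shot(name,fn):
    c=r.camera(name); cv2.imwrite('pics/'+fn,c['pixels'][:,:,::-1]); np.save('pics/'+fn[:-4]+'.npy',c,allow_pickle=True); return c
def load(fn): return np.load('pics/'+fn+'.npy',allow_pickle=True).item()
def cloud(c):
    h,w=c['z_map'].shape; f=h/2/np.tan(np.radians(c['fovy'])/2)
    K=np.array([[f,0,c['cx']],[0,f,c['cy']],[0,0,1.]])
    v,u=np.mgrid[:h,:w]; p=np.stack([u,v],-1).reshape(-1,1,2).astype(float)
    s=cv2.undistortPoints(p,K,np.array([c['k1'],0,0,0,0.])).reshape(h,w,2)
    z=c['z_map'][...,None]; P=np.concatenate([s*z,z],-1)
    return P@R.from_quat(c['orientation']).as_matrix().T+np.array(c['position'])
E
python3 - <<'E'
from h import *
a=shot('scene','s1.png');b=shot('top','t1.png')
for c in(a,b):print(c['position'],c['orientation'],c['fovy'],c['k1'])
print(r.read_state())
E
```

```text
[1.27382248 0.11758074 0.90872727] [ 0.60765682  0.70816813 -0.27840699 -0.22746568] 53.8016302844929 -0.03150969062656487
[ 0.37251047 -0.01170303  1.36532269] [ 0.70640377 -0.70476725  0.03764958 -0.05365956] 51.90144006725665 -0.0018971510176265746
{'time': 0.1, 'joint_positions': array([ 1.15638701,  0.33281116, -0.06471166,  1.46087748,  0.02160532,
        1.34988306, -0.08851492]), 'joint_vel': array([-0.00159057, -0.00200055,  0.00089222, -0.00149382,  0.00020302,
       -0.00080646,  0.00101402]), 'joint_torque': array([ 1.04536128e-03, -6.24545789e+01,  2.42412428e-02, -3.90723324e+01,
       -6.15139632e-02,  3.65266053e-02,  4.84372913e-05]), 'ee_pos': array([ 0.23853061, -0.57731223,  0.22182235]), 'eef_rot': array([ 9.80870129e-01,  1.94662218e-01, -1.53931278e-04, -6.22924525e-04]), 'ft_force': array([0.36906467, 0.5960719 , 0.36582531]), 'torque': array([-0.01118816, -0.01838605, -0.06007817]), 'grip_force': 0.0, 'width': 0.0867925679430339}
```

View pics/s1.png

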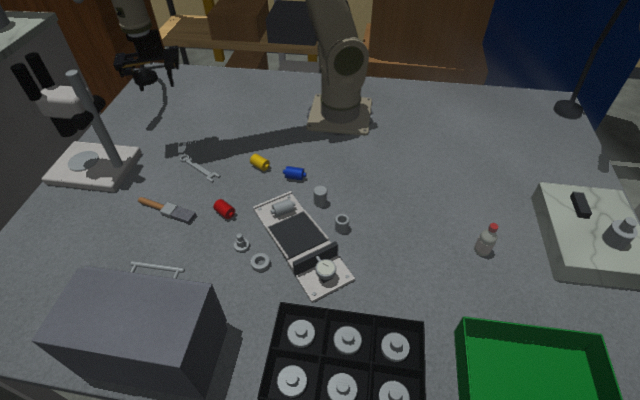

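View pics/t1.png

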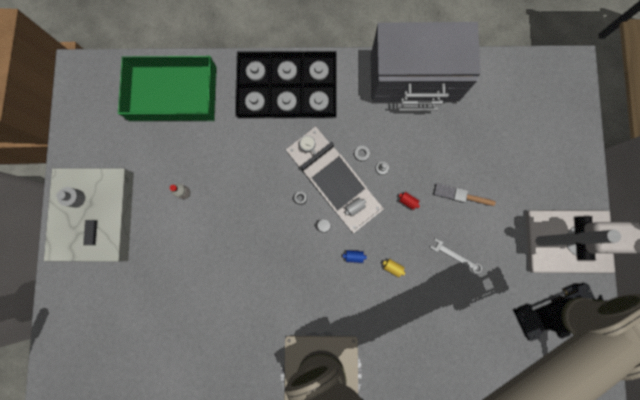

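Scene view: the fixture runs from its kerb end (scene 275,203) to the dial gauge (326,270). In the top view it runs from (365,222) to (307,143). The candidates in the top view are silver (355,207), red (409,200), blue (355,257) and yellow (393,267). Only the silver one has the bright steel finish and lies on the apron, so it is the roller. The spare, at (323,226), stands on end. I'll confirm with a crop and measure.

Run:
```python
from h import *
c=load('t1');P=cloud(c);z=P[...,2]
print('table z',np.median(z[230:250,200:300]))
for zz in (0.004,0.007):
    m=((z>zz)&(z<0.1)).astype(np.uint8);n,l,s,ce=cv2.connectedComponentsWithStats(m)
    k=l[185,340]; Q=P[l==k]; print(s[k])
    rc=cv2.minAreaRect((Q[:,:2]*1000).astype(np.float32)); print(rc)
    for i in range(1,n):
        if s[i,4]>25 and 250<ce[i][0]<420 and 130<ce[i][1]<290: print(ce[i].round(),P[l==i][:,:].mean(0).round(3),z[l==i].max().round(3))
# fixture frame
(cx,cy),sz,_=rc; b=cv2.boxPoints(rc)/1000; 
e=[(b[1]-b[0]),(b[2]-b[1])]; d=max(e,key=np.linalg.norm); d=d/np.linalg.norm(d)
g=P[143,307,:2]-P[222,365,:2]; d=d*np.sign(d@g); nrm=np.array([-d[1],d[0]])
o=np.array([cx,cy])/1000-d*.031
print('d',d,'yaw',np.degrees(np.arctan2(d[1],d[0])),'origin',o)
F=np.stack([(Q[:,:2]-o)@d,(Q[:,:2]-o)@nrm,Q[:,2]],-1)
for x in range(-150,215,10):
    s=(abs(F[:,0]*1000-x)<5); 
    if s.any(): print(x,np.round(1000*np.percentile(F[s,2],[5,50,95,100])),end=' | ')
s=(F[:,0]<-.06)&(F[:,0]>-.14)&(F[:,2]>.035); q=F[s]*1000; print('roller',len(q),q.mean(0),q.min(0),q.max(0)); print(cv2.fitLine(q[:,:2].astype(np.float32),2,0,.01,.01).ravel())
im=cv2.resize(c['pixels'][120:290,270:440,::-1],None,fx=3.5,fy=3.5,interpolation=2);cv2.imwrite('pics/t1c.png',im)
```

```text
table z 0.0007557722361967167
[ 285  127  100  107 4231]
((627.4183349609375, -38.627349853515625), (380.81201171875, 147.1563720703125), 38.509429931640625)
[334. 179.] [ 0.621 -0.042  0.023] 0.069
[362. 153.] [ 0.711 -0.134  0.016] 0.026
[382. 168.] [ 0.659 -0.201  0.022] 0.057
[300. 198.] [0.557 0.069 0.037] 0.053
[409. 201.] [ 0.547 -0.286  0.031] 0.048
[323. 226.] [ 0.465 -0.007  0.051] 0.063
[355. 257.] [ 0.367 -0.107  0.033] 0.046
[394. 268.] [ 0.331 -0.231  0.032] 0.046
[ 286  127   98  107 4091]
((625.1967163085938, -41.74064636230469), (363.9659118652344, 138.00596618652344), 37.717708587646484)
[334. 179.] [ 0.622 -0.042  0.023] 0.069
[362. 153.] [ 0.71  -0.135  0.017] 0.026
[382. 168.] [ 0.659 -0.201  0.023] 0.057
[300. 198.] [0.556 0.069 0.04 ] 0.053
[409. 201.] [ 0.547 -0.285  0.034] 0.048
[323. 226.] [ 0.464 -0.007  0.054] 0.063
[354. 256.] [ 0.367 -0.107  0.035] 0.046
[394. 268.] [ 0.331 -0.231  0.034] 0.046
d [0.79103446 0.61177158] yaw 37.71771079396436 origin [ 0.60067465 -0.06070557]
-150 [12. 17. 21. 23.] | -140 [ 8. 12. 18. 21.] | -130 [ 8. 11. 15. 18.] | -120 [
[... 300 characters left out ...]
26.] | 10 [15. 19. 24. 28.] | 20 [16. 21. 26. 29.] | 30 [16. 22. 27. 30.] | 40 [18. 24. 30. 33.] | 50 [20. 25. 30. 33.] | 60 [21. 26. 31. 35.] | 70 [22. 28. 33. 36.] | 80 [22. 27. 31. 34.] | 90 [20. 24. 28. 29.] | 100 [20. 24. 29. 32.] | 110 [21. 29. 62. 65.] | 120 [55. 61. 65. 69.] | 130 [10. 58. 63. 64.] | 140 [ 9. 13. 53. 57.] | 150 [ 9. 14. 63. 67.] | 160 [ 9. 15. 64. 66.] | 170 [ 9. 15. 64. 68.] | 180 [ 9. 16. 63. 67.] | 190 [ 8. 14. 63. 67.] | 200 [10. 13. 17. 62.] | 210 [ 8. 12. 16. 16.] | roller 215 [-88.33204625   6.49502154  46.10552704] [-107.59635869  -31.2280088    35.03541293] [-68.26875705  42.55399828  54.66078201]
[ 8.6027332e-02  9.9629277e-01 -8.8332047e+01  6.4950213e+00]
```

View pics/t1c.png

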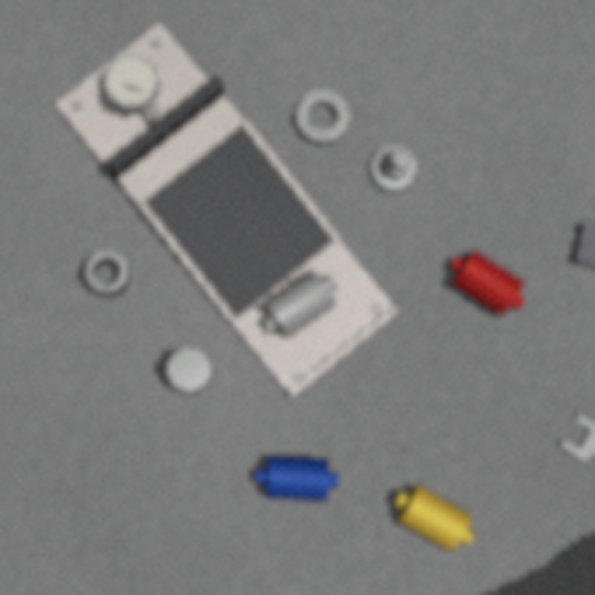

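The crop confirms it: the silver roller with journals at crop (298,303) lies on the apron just below the dark ramp, while the blue, yellow and red ones lie on the table. The profile matches the fixture's given heights. I'll move behind it and above, with the tool square to the fixture and the fingers partly open.

Emit:
apply_moves --pt "0 0 -0.09 30 -24 0 -0.4" --pt "0 0 -0.18 60 -48 0 -0.4" --pt "0 0 -0.266 90 -72 0 -0.4" --pt "0 0 -0.266 120 -96 5 -0.4" --pt "0 0 -0.266 150 -120 10 -0.4" --pt "0 0 -0.266 182 -145 15 -0.4" --pt "0 0 -0.266 214 -170 20 -0.4" --pt "0 0 -0.266 246 -196 20 -0.4" --pt "0 0 -0.266 278 -221 20 -0.4" --pt "0 0 -0.266 310 -246 20 -0.4" --pt "0 0 -0.266 340 -270 20 -0.4" --pt "0 0 -0.266 365 -290 20 -0.4" --pt "0 0 -0.266 385 -306 20 -0.4" --pt "0 0 -0.266 385 -306 20 -0.4" --pt "0 0 -0.266 385 -306 20 -0.4" --pt "0 0 -0.266 385 -306 20 -0.4"

```text
time: 1.43
ee_pos: [0.4772, -0.1486, 0.2022]
eef_rot: [0.946, 0.323, -0.0, -0.0]
ft_force: [-1.2, -0.4, 0.4]
width: 0.0263
grip_force: 0.0
```

Run:
```python
from h import *
s=r.read_state();M=R.from_quat(s['eef_rot']).as_matrix();print(s['time'],s['ee_pos'],np.degrees(np.arctan2(M[1,0],M[0,0])),M[:,2],s['width'])
c=shot('wrist','w1.png');P=cloud(c);np.set_printoptions(suppress=True,precision=4)
print(c['position'],np.percentile(P[...,2],[1,10,50,90]))
```

```text
1.4333 [ 0.47715542 -0.14857142  0.20223866] 37.65598289764025 [-7.51581660e-04 -2.14491444e-04 -9.99999695e-01] 0.02630809151583127
[ 0.5361 -0.1038  0.3649] [-0.0011 -0.0002  0.0021  0.3149]
```

View pics/w1.png

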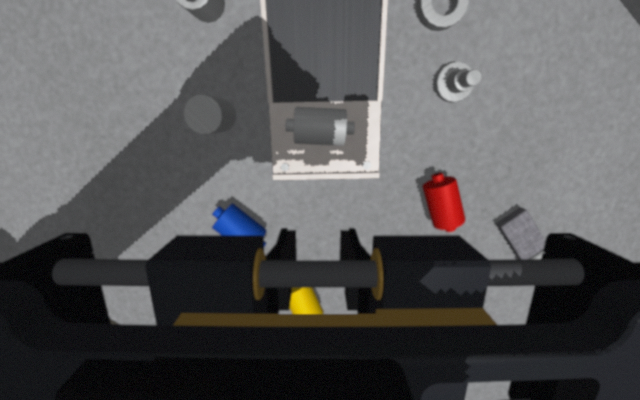

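The wrist view shows the roller on the apron at (320,126), the kerb at row 177 and the fixture edges at columns 270 and 382. The fingers, at columns 285 and 350, sit behind the roller. I'll measure from here.

Run:
```python
from h import *
np.set_printoptions(suppress=True,precision=4)
c=load('w1');P=cloud(c);z=P[...,2].copy();z[225:]=0
m=((z>0.005)&(z<0.08)).astype(np.uint8);n,l,s,ce=cv2.connectedComponentsWithStats(m);k=l[50,320]
L=[];Rr=[]
for v in range(5,172,3):
    cols=np.where(l[v]==k)[0]
    L.append(P[v,cols[0]]);Rr.append(P[v,cols[-1]])
L=np.array(L)[:,:2]*1000;Rr=np.array(Rr)[:,:2]*1000
for E in(L,Rr):
    f=cv2.fitLine(E.astype(np.float32),cv2.DIST_HUBER,0,.01,.01).ravel();f[:2]*=np.sign(f[0]);print(np.degrees(np.arctan2(f[1],f[0])),f)
mid=(L+Rr)/2;f=cv2.fitLine(mid.astype(np.float32),cv2.DIST_HUBER,0,.01,.01).ravel();d=f[:2]*np.sign(f[0]);nn=np.array([-d[1],d[0]])
print('yaw',np.degrees(np.arctan2(d[1],d[0])),'width',((L-Rr)@nn).mean())
p0=f[2:]
kerb=np.median([((P[np.where(l[:,u]==k)[0][-1],u,:2]*1000)-p0)@d for u in range(285,370,5)])
o=p0+d*(kerb+150);print('origin',o,'tcp in fix',(r.read_state()['ee_pos'][:2]*1000-o)@np.c_[d,nn])
F=(P[...,:2]*1000-o)@np.c_[d,nn]
q=(l==k)&(z>.035)&(F[...,0]<-50);A=F[q];zz=z[q]
print('roller n',len(A),A.mean(0),A.min(0),A.max(0),zz.max());hh=zz>.043
t=cv2.fitLine(A[hh].astype(np.float32),cv2.DIST_HUBER,0,.01,.01).ravel();print(t, np.degrees(np.arctan(t[0]/t[1])))
```

```text
38.664375 [  0.7808   0.6248 524.2272 -41.4823]
38.649548 [   0.781     0.6246  603.0188 -143.3228]
yaw 38.629097 width 128.8524335821423
origin [601.7781 -61.8805] tcp in fix [-151.8749    9.7582]
roller n 2047 [-87.1313   6.6147] [-108.3825  -31.3971] [-66.93    44.0857] 0.05279475146124274
[  0.0481   0.9988 -87.2421   6.5799] 2.7581096
```

Emit:
apply_moves --pt "0 0 -0.017 16 3 30 -0.4" --pt "0 0 -0.017 16 3 65 -0.4" --pt "0 0 -0.017 16 3 100 -0.4" --pt "0 0 -0.017 16 3 130 -0.4" --pt "0 0 -0.017 16 3 155 -0.4" --pt "0 0 -0.017 16 3 170 -0.4" --pt "0 0 -0.017 16 3 180 -0.4" --pt "0 0 -0.017 16 3 180 -0.4" --pt "0 0 -0.017 16 3 180 -0.4"

```text
time: 2.23
ee_pos: [0.4921, -0.1412, 0.0229]
eef_rot: [0.944, 0.331, -0.0, 0.0]
ft_force: [0.9, -0.1, -0.2]
width: 0.0263
grip_force: 0.0
```

Emit:
apply_moves --pt "0 0 0 4 0 0 -0.4" --pt "0 0 0 8 0 0 -0.4" --pt "0 0 0 11 0 0 -0.4" --pt "0 0 0 13 0 0 -0.4" --pt "0 0 0 15 0 0 -0.4" --pt "0 0 0 17 0 0 -0.4" --pt "0 0 0 19 0 0 -0.4" --pt "0 0 0 21 0 0 -0.4" --pt "0 0 0 23 0 0 -0.4" --pt "0 0 0 26 0 0 -0.4" --pt "0 0 0 29 0 0 -0.4" --pt "0 0 0 32 0 0 -0.4" --pt "0 0 0 35 0 0 -0.4" --pt "0 0 0 38 0 0 -0.4" --pt "0 0 0 41 0 0 -0.4" --pt "0 0 0 44 0 0 -0.4" --pt "0 0 0 47 0 -0.3 -0.4" --pt "0 0 0 50 0 -0.6 -0.4" --pt "0 0 0 53 0 -1 -0.4" --pt "0 0 0 56 0 -1.5 -0.4"

```text
time: 3.9
ee_pos: [0.536, -0.1054, 0.0241]
eef_rot: [0.944, 0.331, -0.0, 0.0]
ft_force: [-1.4, -1.5, 0.7]
width: 0.0258
grip_force: 1.1
```

```bash
cat > m.py <<'E'
from h import *
import sys
np.set_printoptions(suppress=True,precision=3)
o=np.array([601.8,-61.9]);a=np.radians(38.65);d=np.array([np.cos(a),np.sin(a)]);B=np.c_[d,[-d[1],d[0]]]
s=r.read_state();print(s['time'],'tcp fix',(s['ee_pos'][:2]*1000-o)@B,s['ee_pos'][2],s['ft_force'],s['width'])
t=(s['ee_pos'][:2]*1000-o)@B
for cam in sys.argv[2:]:
    c=shot(cam,sys.argv[1]+cam+'.png');P=cloud(c);F=(P[...,:2]*1000-o)@B;z=P[...,2]*1000
    surf=10+np.clip((F[...,0]+60)/140,0,1)*18
    q=(z>surf+20)&(z<surf+48)&(abs(F[...,1])<55)&(F[...,0]>t[0]+11)&(F[...,0]<min(t[0]+60,111));A=F[q]
    print(cam,len(A),A.min(0),A.max(0),z[q].max())
    h=q&(z>surf+33);f=cv2.fitLine(F[h].astype(np.float32),cv2.DIST_HUBER,0,.01,.01).ravel();print('axis pt',f[2:],'skew deg',np.degrees(np.arctan(f[0]/f[1])))
E
python3 m.py p1 wrist
```

```text
3.9 tcp fix [-78.516   7.118] 0.02406473328523209 [-1.434 -1.507  0.75 ] 0.02580594656743155
wrist 8759 [-67.513 -34.257] [-26.083  42.045] 57.80572593285049
axis pt [-45.409   3.938] skew deg 3.2018328
```

View pics/p1wrist.png

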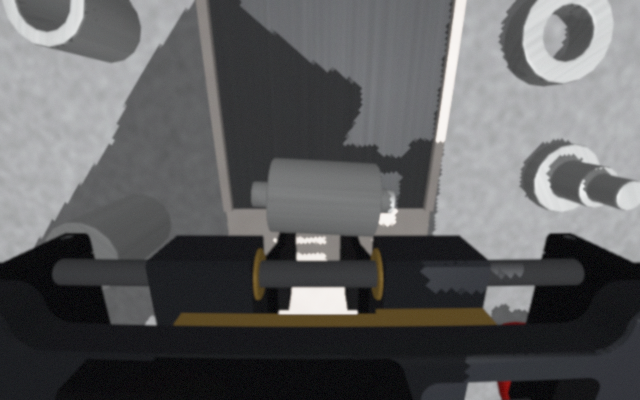

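The roller is on the ramp foot, held by both fingers at (325,195), nearly square. I'll continue up the ramp.

Emit:
apply_moves --pt "0 0 0 3 0 -0.4 -0.4" --pt "0 0 0 6 0 -0.8 -0.4" --pt "0 0 0 9 0 -1.2 -0.4" --pt "0 0 0 12 0 -1.5 -0.4" --pt "0 0 0 15 0 -1.9 -0.4" --pt "0 0 0 18 0 -2.3 -0.4" --pt "0 0 0 21 0 -2.7 -0.4" --pt "0 0 0 24 0 -3.1 -0.4" --pt "0 0 0 27 0 -3.5 -0.4" --pt "0 0 0 30 0 -3.9 -0.4" --pt "0 0 0 33 0 -4.2 -0.4" --pt "0 0 0 36 0 -4.6 -0.4" --pt "0 0 0 39 0 -5 -0.4" --pt "0 0 0 42 0 -5.4 -0.4" --pt "0 0 0 45 0 -5.8 -0.4" --pt "0 0 0 48 0 -6.2 -0.4" --pt "0 0 0 51 0 -6.6 -0.4" --pt "0 0 0 54 0 -6.9 -0.4" --pt "0 0 0 57 0 -7.3 -0.4" --pt "0 0 0 60 0 -7.7 -0.4"

```text
time: 5.62
ee_pos: [0.583, -0.0678, 0.0318]
eef_rot: [0.944, 0.331, -0.0, 0.0]
ft_force: [-1.7, -1.7, 1.4]
width: 0.0264
grip_force: 1.2
```

```bash
python3 m.py p2 wrist
```

```text
5.6167 tcp fix [-18.377   7.195] 0.03177406123841264 [-1.683 -1.747  1.445] 0.02643635102304326
wrist 8803 [ -7.369 -35.68 ] [32.976 40.352] 64.5770672232038
axis pt [13.984  2.545] skew deg 1.759741
```

Emit:
apply_moves --pt "0 0 0 3 0 -0.4 -0.4" --pt "0 0 0 6 0 -0.8 -0.4" --pt "0 0 0 9 0 -1.2 -0.4" --pt "0 0 0 12 0 -1.5 -0.4" --pt "0 0 0 15 0 -1.9 -0.4" --pt "0 0 0 18 0 -2.3 -0.4" --pt "0 0 0 21 0 -2.7 -0.4" --pt "0 0 0 24 0 -3.1 -0.4" --pt "0 0 0 27 0 -3.5 -0.4" --pt "0 0 0 30 0 -3.9 -0.4" --pt "0 0 0 33 0 -4.2 -0.4" --pt "0 0 0 36 0 -4.6 -0.4" --pt "0 0 0 39 0 -5 -0.4" --pt "0 0 0 42 0 -5.4 -0.4" --pt "0 0 0 45 0 -5.8 -0.4" --pt "0 0 0 48 0 -6.2 -0.4" --pt "0 0 0 50 0 -6.5 -0.4" --pt "0 0 0 52 0 -6.7 -0.4" --pt "0 0 0 54 0 -7 -0.4" --pt "0 0 0 56 0 -7.2 -0.4"

```text
time: 7.33
ee_pos: [0.6266, -0.033, 0.039]
eef_rot: [0.944, 0.331, -0.0, 0.0]
ft_force: [-2.2, -0.9, 0.3]
width: 0.0257
grip_force: 1.2
```

```bash
python3 m.py p3 wrist
```

```text
7.3333 tcp fix [37.421  7.134] 0.038972581961303876 [-2.171 -0.872  0.302] 0.02569550753950453
wrist 8833 [ 48.444 -36.198] [88.113 39.969] 71.6305827318523
axis pt [69.654  2.118] skew deg 0.51117563
```

Emit:
apply_moves --pt "0 0 0 2 0 -0.3 -0.4" --pt "0 0 0 4 0 -0.5 -0.4" --pt "0 0 0 6 0 -0.8 -0.4" --pt "0 0 0 8 0 -1 -0.4" --pt "0 0 0 10 0 -1.3 -0.4" --pt "0 0 0 12 0 -1.4 -0.4" --pt "0 0 0 14 0 -1.4 -0.4" --pt "0 0 0 16 0 -1.4 -0.4" --pt "0 0 0 18 0 -1.4 -0.4" --pt "0 0 0 19 0 -1.4 -0.4" --pt "0 0 0 20 0 -1.4 -0.4" --pt "0 0 0 21 0 -1.4 -0.4" --pt "0 0 0 21 0 -1.4 -0.4" --pt "0 0 0 21 0 -1.4 -0.4" --pt "0 0 0 21 0 -1.4 -0.4"

```text
time: 8.63
ee_pos: [0.6428, -0.0199, 0.0403]
eef_rot: [0.944, 0.331, -0.0, 0.0]
ft_force: [-0.5, -0.6, -0.5]
width: 0.0258
grip_force: 0.0
```

```bash
python3 m.py p4 wrist scene
```

```text
8.6333 tcp fix [58.247  7.19 ] 0.04031969789240437 [-0.539 -0.595 -0.541] 0.02584692510639437
wrist 7876 [ 69.255 -36.462] [110.997  39.868] 74.34424726297462
axis pt [93.889  1.785] skew deg -0.30477414
scene 267 [ 69.3   -34.758] [110.401  41.356] 69.86584621461567
axis pt [95.689  3.305] skew deg -2.0003343
```

View pics/p4wrist.png

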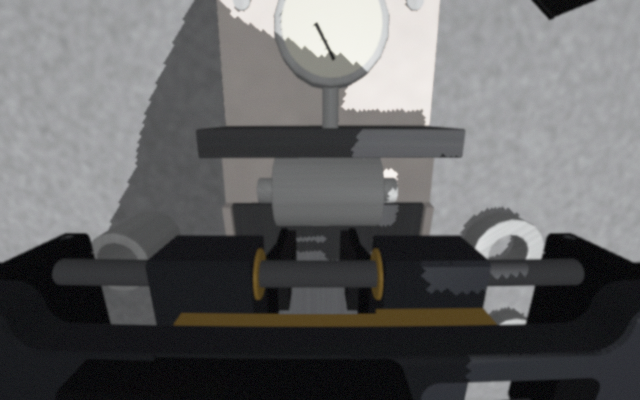

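The roller at (328,190) is past the crest edge (row 204) and lies square against the stop plate (row 157). The contact force is zero, so it is seated. I'll back off and lift.

Emit:
apply_moves --pt "0 0 0 -4 0 -1 -0.4" --pt "0 0 0 -12 0 -3 -0.4" --pt "0 0 0 -25 0 -8 -0.4" --pt "0 0 0 -35 0 -25 -0.4" --pt "0 0 0 -40 0 -50 -0.4" --pt "0 0 0 -40 0 -80 -0.4" --pt "0 0 0 -40 0 -110 -0.4" --pt "0 0 0 -40 0 -130 -0.4" --pt "0 0 0 -40 0 -130 -0.4" --pt "0 0 0 -40 0 -130 -0.4" --pt "0 0 0 -40 0 -130 -0.4" --pt "0 0 0 -40 0 -130 -0.4"

```text
time: 9.73
ee_pos: [0.6106, -0.0454, 0.1691]
eef_rot: [0.944, 0.331, -0.001, -0.0]
ft_force: [-0.6, 0.5, 0.2]
width: 0.0262
grip_force: 0.0
```

```bash
python3 m.py p5 wrist | head -3
python3 - <<'E'
from h import *
c=load('p5wrist');P=cloud(c);o=np.array([.6018,-.0619]);a=np.radians(38.65);B=np.array([[np.cos(a),-np.sin(a)],[np.sin(a),np.cos(a)]])
F=(P[...,:2]-o)@B*1000;z=P[...,2]*1000
q=(F[...,0]>70)&(F[...,0]<109)&(abs(F[...,1])<28)&(z>55)&(z<75);print(q.sum(),F[q].mean(0),np.percentile(z[q],98))
E
```

```text
9.7333 tcp fix [17.187  7.412] 0.16914394514443418 [-0.585  0.55   0.172] 0.026219181927869675
wrist 235 [ 73.308 -25.795] [76.659 29.133] 57.206061018824414
2288 [92.93287588  0.93076548] 65.16546740189Traceback (most recent call last):
  File "m.py", line 12, in <module>
    h=q&(z>surf+33);f=cv2.fitLine(F[h].astype(np.float32),cv2.DIST_HUBER,0,.01,.01).ravel();print('axis pt',f[2:],'skew deg',np.degrees(np.arctan(f[0]/f[1])))
                      ~~~~~~~~~~~^^^^^^^^^^^^^^^^^^^^^^^^^^^^^^^^^^^^^^^^^^^^^^^^^^
cv2.error: OpenCV(4.12.0) /io/opencv/modules/imgproc/src/linefit.cpp:50: error: (-215:Assertion failed) count > 0 in function 'fitLine2D_wods'
```

View pics/p5wrist.png

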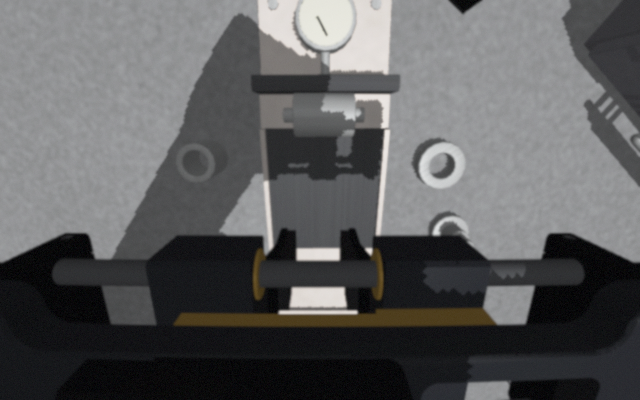

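The roller at (325,115) sits in the seat against the stop. Its measured centre is x 92.9 mm with the top at about 65 mm, against an expected 93 and 64. The hand is clear and the parts in view are where they were, so I'll hand in.

```bash
python3 -c "
from bench import r
print(r.close_job())"
```

```text
the job is handed in; nothing more can be done
None
```

The roller is in the seat, square against the stop (last measured at fixture x 92.9 mm), the hand is clear and no other part was touched; I handed the job in at about 10 s, and no verdict was returned.

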